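Catch two seal cups from the gravity chute

ROBOT

A 6-joint arm with a two-finger parallel gripper is mounted at the origin on the work surface; the furniture and walls round the work are solid. World frame = base frame: x ahead of the robot, y to its left, z up, the work surface at z = 0. Lengths are in m, angles in rad, forces in N, time in s.
With the tool pointing down it reaches from about 0.425 to 0.95 m from the base axis. Payload 3.5 kg.
Tool frame: the origin (TCP) lies at the very end of the fingers, on their centre line; the grasp point (between the pads) lies 19 mm behind it; z points along the fingers, y is the line along which they close (so a half turn about z gives the same grasp; the last joint's range is limited). The gripper opens to 85 mm and grips with 20 to 120 N. Pads are 22 mm wide; open, the fingers measure 114 mm over their backs; the gripper's body (76 mm by 85 mm) begins 54 mm behind the grasp point. The pads swing forward as they close: fully open they stand 13 mm farther back than shut.
Start: joints at [-1.338, 0.286, 1.577, -0, 1.279, -0.15], TCP at [0.252, -0.626, 0.231] pointing down, gripper open.
Joint ranges: [-2.77, 2.77], [-0.9, 2.22], [0.21, 2.48], [-1.53, 4.67], [0.24, 2.81], [-2.84, 2.84]. Speed limits (rad/s): [2.79, 2.79, 3.14, 3.14, 3.14, 3.14].

INTERFACE

Orientations are given as a unit quaternion [x, y, z, w].
In Python, from plant import ctrl, read_camera gives the robot as it stands (ctrl), with the cameras as plain functions.
- The arm moves only by the shell command python3 inch.py 'ROWS' [FORCE]. ROWS is a JSON list of rows, 1 to 10 of them, each of 7 numbers: dx, dy, dz in parts of the range, where 1.0 means 80 cm, then a rotation vector rx, ry, rz in normalised numbers (1 is 2 pi rad), then the opening from 0.0 (shut) to 1.0 (fully open); each row is the pose to reach, as a shift and turn from the pose commanded when the command began, along the tool's axes at that moment; what a row does not reach only later rows make up. A row lasts 1/8 s, in which the tool goes at most 0.0625 m and 0.188 rad, less where a joint would pass 70% of its speed; a pose out of reach is approached as far as the arm can. The fingers move at their own pace and stop on an object; FORCE is the grip in N (left out, the last holds). Time passes only in rows, so rows that do not move let the fingers close. It prints the time, the measured TCP pose, the force, the opening and the grip force at its end. Input that does not fit is refused with a message, and nothing moves.
- ctrl.get_state(): the state, without advancing time (a new reading comes with each control period).
- read_camera(name): name is "scene" or "top"; returns a dict with "pixels" (384x512x3 uint8, red, green, blue), "camera_matrix" (3x3 intrinsics, pixels), "dist_coeffs" ([k1, k2, p1, p2, k3] as OpenCV has them; the pictures are not rectified), "xyz" and "orientation" of the camera in the world. Camera axes: x right, y down, z forward; pixel columns grow to the right and rows downward; lengths in m; the calibration is good to about 2 mm. A picture is of the moment at which its call begins. There is no depth.
- ctrl.sign_off(): hands the job in; it is judged then, once.
The state is a dict: "time": time; "qpos": joint angles; "dq": joint speeds; "joint_efforts": joint torques, N m; "eef_pos": TCP position; "tcp_rot": TCP orientation; "contact_force": force on the tool from outside, world axes, zero at the start; "wrist_torque": the same for the moment, N m; "opening": opening from 0.0 (shut) to 1.0 (fully open); "finger_force": force on a finger pad.
Only numpy, scipy, OpenCV 4.12 (cv2) and the standard library are available. Lean on these libraries where they do the work, as an engineer would, in place of code of your own. Each camera call takes 0.05 s, during which the arm holds its last target. There are 200 camera calls.

TASK

Take the steel catch pan with the black grip from the mat, hold it in the air under the lip of the gravity chute and gently push the hanging paddle fully home with the pan's far edge, so that one seal cup slides off into the pan; ease back until the paddle has swung out again, push once more for a second cup, and leave the third cup in the chute. Then stand the pan back on the mat with the two cups in it and let go. The cups are washed: do not touch them with the gripper, do not let one fall on the bench, do not touch the chute with anything but the pan, and leave the other things alone.

Things in the scene. Friction and masses are not known exactly. Their poses are not given: they have to be found in the camera images.
- chute: Fixed aluminium stand with a sloping steel trough, 260 mm high. Origin: on the bench under the stand. Its x axis points up the slope, away from the outlet, z up. Trough 205 mm long, 66 mm wide inside, walls 22 mm high, slope 25 degrees; cups slide freely in it. A light sprung rocker under it bears blade, pins and paddle: more than 20 N between pan and chute is too much.
- chute_lip (a point): Middle of the lower end of the trough's floor, chute (-100, 0, 150) mm; axes as the chute's. A blade stands up here and holds the first cup; a full push of the paddle drops it (to 120 mm above the bench, 10 mm ahead of the lip) and lifts two pins behind that cup: one cup per push, however long. A cup needs about 0.5 s to slide off and lands 0 to 80 mm ahead of the lip.
- paddle_out (a point): Point fixed to the chute (-95, 0, 87) mm: the middle of the hanging paddle at rest. The paddle is a steel plate 58 mm wide, its lower edge 6 mm nearer and 26 mm lower. Its arm is clamped to the rocker by hand, so it really hangs up to 13 mm nearer or farther along chute x: feel for it. It swings along chute +x against a spring, 2 N at first, 4 to 7 N at the end.
- paddle_home (a point): Point fixed to the chute (-68, 0, 79) mm: the middle of the paddle pushed fully home, 27 mm on from rest, against a hard stop; up to 13 mm nearer or farther with the paddle's setting, like the rest place. The blade lets a cup go only in the last quarter of the travel. After a push back off 40 mm or more, so that the paddle comes right out and the next cup slides to the blade.
- catch_pan: Loose open steel pan, 160 (x) x 120 (y) x 48 mm, sheet 3 mm, 0.12 to 0.25 kg; the near wall (x = -80) is raised to a guard 65 mm high with the black grip behind it. Origin: centre of its underside, z up. Push with the far edge (wall at x = +80). On the bench its rim passes below the paddle; with its underside 45 to 55 mm above the bench it meets the paddle and clears the blade.
- pan_grip (a point): Point to grip, pan (-116, 0, 90) mm, axes as the pan's, in the black upright grip: a block 14 mm thick (x), 56 mm wide (y), 31 to 109 mm above the pan's underside. The guard's top (65 mm above the underside) lies 29 mm in front of the block: keep the fingertips above it, or between it and the block. Take it from above with the fingers closing along the pan's x.
- cup_1: Steel seal cup, 60 mm diameter, 34 mm high, about 0.06 kg; the lowest in the chute, the first to come. Origin: centre of its underside.
- cup_2: The same; the middle one in the chute, the second to come. Origin: centre of its underside.
- cup_3: The same; the highest in the chute, which stays there. It slides down to second and first place as the others go. Origin: centre of its underside.
- mat: Grey rubber mat fixed on the bench, 240 (x) x 200 (y) x 3 mm. Origin: centre of its underside, on the bench. The pan starts on it and goes back on it.
- swab_tub: Bystander: white tub with blue lid, 69 mm diameter, 79 mm high; origin under its centre.
- ipa_bottle: Bystander: white squeeze bottle with red nozzle, 62 mm diameter, 200 mm high; origin under its centre.
- label_roll: Bystander: roll of labels lying flat, 76 mm diameter, 41 mm high; origin under its centre.
- glue_bottle: Bystander: small white bottle with yellow nozzle, 26 mm diameter, 80 mm high; origin under its centre.

How it is judged:
By the outcome, as a careful person would: the job done as asked, in the order asked, and still so for the second after the job is handed in, with the robot touching nothing.
It also fails if it takes over 72 s, if anything falls off the work surface, if the arm or the gripper's body presses on something with over 40 N, if the wrist force passes 120 N, or if a joint passes its speed limit or range.

## Working session

There is one attempt and no reset: what is moved stays moved. The work goes in short steps, Python scripts to look and compute and a shell command to move; the robot and the scene stay as the last step left them, time stands still between calls to the robot, and variables do not carry over. Pictures are saved under pics/ and viewed, at most 10 in all, crops included, and the job is handed in when it is done.

```bash
ls; mkdir -p pics
python3 - <<'E'
from plant import ctrl, read_camera
import cv2
for n in("scene","top"):
    c=read_camera(n); cv2.imwrite(f"pics/{n}0.png",cv2.resize(c["pixels"][:,:,::-1],(800,600),interpolation=cv2.INTER_CUBIC))
    print(n,c["camera_matrix"],c["dist_coeffs"],c["xyz"],c["orientation"])
print(ctrl.get_state())
E
```

```text
inch.py
pics
plant.py
scene [[366.40385722   0.         259.94951958]
 [  0.         366.40385722 196.77808704]
 [  0.           0.           1.        ]] [0.00299572 0.         0.         0.         0.        ] [-0.51445044  0.22644467  1.03298139] [-0.54944299  0.71691762 -0.34117203  0.26027519]
top [[477.24689723   0.         259.2194125 ]
 [  0.         477.24689723 195.06510522]
 [  0.           0.           1.        ]] [-0.20533683  0.          0.          0.          0.        ] [ 0.43710543 -0.06949958  1.62541492] [ 0.70862987 -0.70503366  0.01147523 -0.02528963]
{'time': 0.1, 'qpos': array([-1.33798404e+00,  2.87124234e-01,  1.57801798e+00,  2.81006365e-05,
        1.27864079e+00, -1.49989331e-01]), 'dq': array([-0.00191138, -0.00017637, -0.00371847, -0.00064124,  0.00070098,
       -0.00129052]), 'joint_efforts': array([ 5.16487689e-04, -4.07299304e+01, -2.93697989e+01, -1.18269677e-04,
        3.43939064e-03, -2.17333287e-06]), 'eef_pos': array([ 0.25202762, -0.62554083,  0.23006091]), 'tcp_rot': array([ 9.81738900e-01,  1.90230208e-01, -3.19008218e-05, -1.09479138e-03]), 'contact_force': array([ 0.10508683, -0.19270166, -0.40285363]), 'wrist_torque': array([-0.04834206, -0.04581086, -0.01605658]), 'finger_force': 0.0, 'opening': 1.000660888538438}
```

View pics/scene0.png

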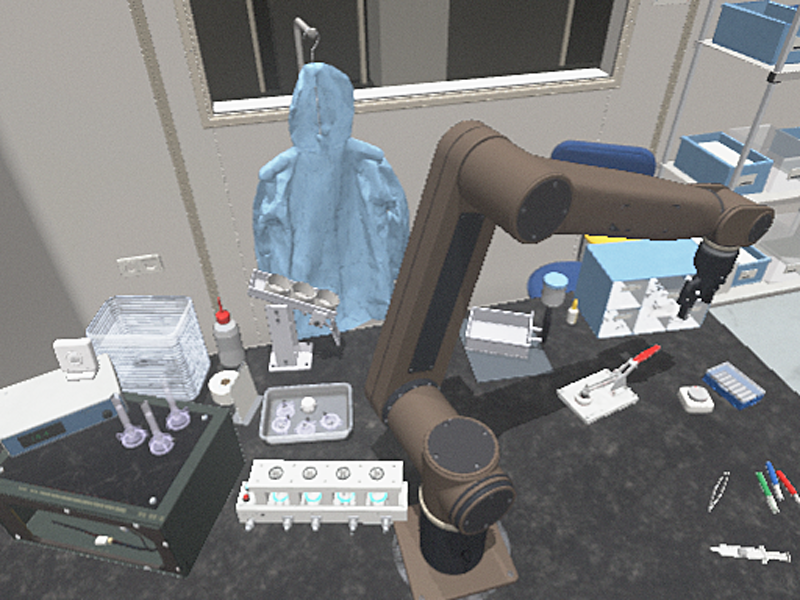

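View pics/top0.png

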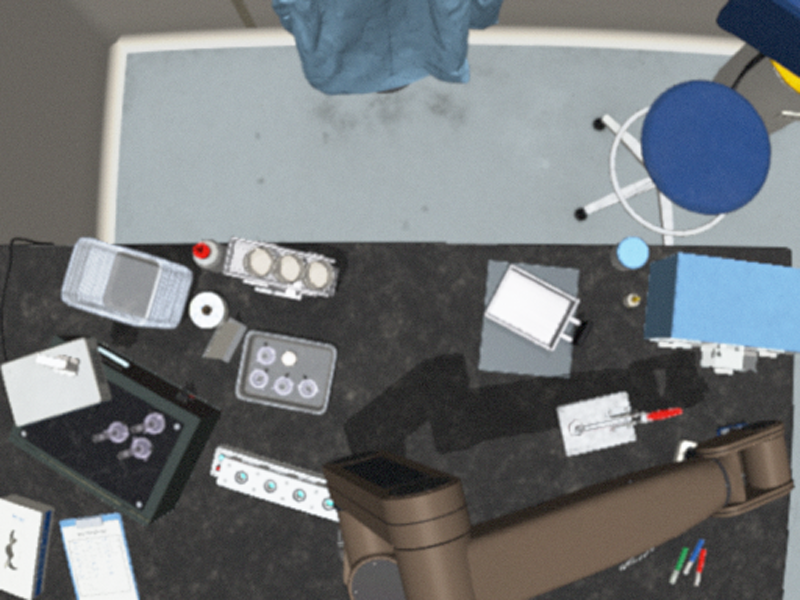

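The scene view shows the chute at (295,310), with its outlet on the right, and the pan at (500,330). The top view shows the chute at (283,270), the pan at (532,308) and its grip at (577,330). I'll zoom in on both.

Run:
```python
from plant import ctrl, read_camera
import cv2,numpy as np
a=read_camera("top")["pixels"][:,:,::-1];b=read_camera("scene")["pixels"][:,:,::-1]
r=lambda im,x,y,w,h,W,H:cv2.resize(im[y:y+h,x:x+w],(W,H),interpolation=cv2.INTER_CUBIC)
o=np.zeros((600,800,3),np.uint8)
o[:300,:400]=r(a,130,145,100,75,400,300)
o[:300,400:]=r(a,300,160,100,75,400,300)
o[300:,:400]=r(b,150,165,100,75,400,300)
o[300:,400:]=r(b,290,180,100,75,400,300)
cv2.imwrite("pics/z1.png",o)
```

```text
(no output)
```

View pics/z1.png

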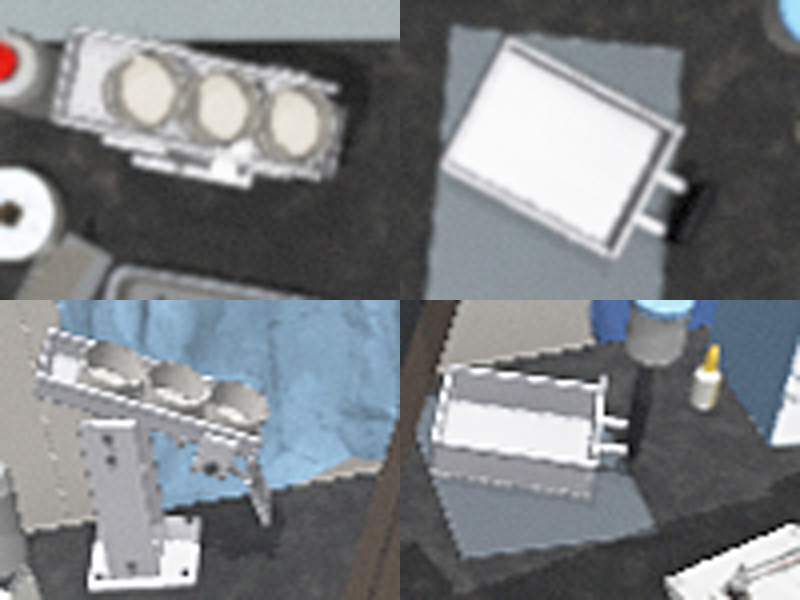

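The zoomed picture shows the pan's rim corners in the top view at tile (445,165), (508,40), (683,128) and (612,255). The trough corners are at (78,28), (57,122), (325,178) and (340,90), and the paddle hangs at the outlet on the right. Next I'll fit the poses.

```bash
cat > h.py <<'E'
import numpy as np,cv2
from scipy.spatial.transform import Rotation as R
from scipy.optimize import least_squares
from plant import ctrl, read_camera
def proj(c,P):
    Rw=R.from_quat(c["orientation"]).as_matrix()
    p=(np.atleast_2d(P)-c["xyz"])@Rw
    return cv2.projectPoints(p,np.zeros(3),np.zeros(3),c["camera_matrix"],np.array(c["dist_coeffs"]))[0][:,0]
def W(pose,L,z0=0):
    x,y,a=pose;L=np.atleast_2d(L);c,s=np.cos(a),np.sin(a)
    return np.c_[x+c*L[:,0]-s*L[:,1],y+s*L[:,0]+c*L[:,1],L[:,2]+z0]
def fit(obs,x0,z0=0):
    "obs: list of (cam, local pts, px)"
    f=lambda q:np.concatenate([(proj(c,W(q,L,z0))-px).ravel() for c,L,px in obs])
    r=least_squares(f,x0,loss='soft_l1');return r.x,f(r.x).reshape(-1,2)
def tile(p,tx,ty,ox,oy): return (np.array(p,float)-[tx,ty]+.5)/4-.5+[ox,oy]
E
python3 - <<'E'
from h import *
t=read_camera("top");s=read_camera("scene")
pan=np.array([[80,60,48],[80,-60,48],[-80,-60,65],[-80,60,65],[-116,-28,109],[-116,28,109]])/1e3
p,r=fit([(t,pan,tile([(445,165),(508,40),(683,128),(612,255),(708,182),(680,240)],400,0,300,160))],[.7,-.2,1],.003)
print("pan",p,np.degrees(p[2]),r.round(1).tolist())
mat=np.array([[120,100,3],[120,-100,3],[-120,-100,3],[-120,100,3]])/1e3
m,r=fit([(t,mat,np.array([(488,260),(579,267),(570,377),(478,371)])/1.5625)],[.7,-.2,0]);print("mat",m,r.round(1).tolist())
ch=np.array([[76.5,-34,256.6],[76.5,34,256.6],[-109.3,34,170],[-109.3,-34,170]])/1e3
chs=np.array([[76.5,-34,256.6],[-109.3,34,170]])/1e3
ot=(t,ch,tile([(78,28),(57,122),(325,178),(340,90)],0,0,130,145));os_=(s,chs,tile([(50,330),(262,432)],0,300,150,165))
for o in([ot],[ot,os_]):
    c,r=fit(o,[.7,.3,1.5]);print("chute",c,np.degrees(c[2]),r.round(1).tolist())
np.save("poses.npy",np.array([p,m,c]))
# overlay
o=np.zeros((600,800,3),np.uint8)
def ov(cam,x,y):
    im=cv2.resize(cam["pixels"][y:y+75,x:x+100,::-1],(400,300),interpolation=cv2.INTER_CUBIC)
    def ln(P,col):
        q=(proj(cam,P)-[x,y]+.5)*4-.5
        cv2.polylines(im,[np.round(q).astype(int)],True,col,1,cv2.LINE_AA)
    for k in(0,48): ln(W(p,np.array([[80,60,k],[80,-60,k],[-80,-60,k],[-80,60,k]])/1e3,.003),(0,0,255))
    ln(W(p,np.array([[-109,28,109],[-109,-28,109],[-123,-28,109],[-123,28,109]])/1e3,.003),(0,255,0))
    ln(W(m,mat),(255,0,255)); ln(W(c,ch),(0,0,255))
    d=0
    ln(W(c,np.array([[-89+d,29,113],[-89+d,-29,113],[-101+d,-29,61],[-101+d,29,61]])/1e3),(0,255,0))
    return im
o[:300,:400]=ov(t,130,145);o[:300,400:]=ov(t,300,160);o[300:,:400]=ov(s,150,165);o[300:,400:]=ov(s,290,180)
cv2.imwrite("pics/z2.png",o)
E
```

```text
pan [ 0.516088   -0.30403349  1.08004406] 61.88196629439309 [[-1.2, -0.1], [-0.0, -0.6], [-0.6, -0.1], [0.3, 0.4], [1.3, -0.2], [0.2, 0.7]]
mat [ 0.49259621 -0.30867132 -0.07941985] [[-0.0, 0.1], [-0.6, 0.6], [-0.1, 0.0], [0.7, -0.8]]
chute [0.58512579 0.21168193 1.38295511] 79.23749113996949 [[0.4, 0.6], [0.9, -0.3], [-1.0, -0.3], [-0.3, 0.0]]
chute [0.58567115 0.21264226 1.38650674] 79.44098446518458 [[0.0, 0.5], [0.6, -0.3], [-1.2, -0.6], [-0.7, -0.3], [0.9, 0.2], [0.5, 2.3]]
```

View pics/z2.png

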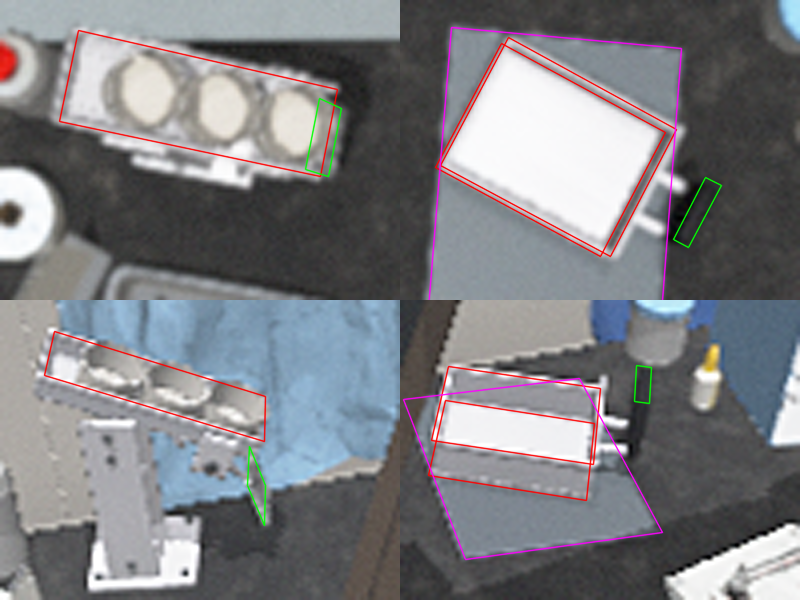

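The overlays match well. Next I'll compute the obstacles and the pre-grasp shift.

```bash
cat >> h.py <<'E'
def ray(c,px,z):
    n=cv2.undistortPoints(np.array([[px]],float),c["camera_matrix"],np.array(c["dist_coeffs"]))[0,0]
    d=R.from_quat(c["orientation"]).apply([n[0],n[1],1]);return c["xyz"]+d*(z-c["xyz"][2])/d[2]
def rel(target,ydir,pos=None,q=None):
    "shift in tool axes and rotvec to reach target TCP with tool z down, y at angle ydir"
    st=ctrl.get_state();Rt=R.from_quat(st["tcp_rot"] if q is None else q)
    x=[-np.sin(ydir),np.cos(ydir),0];y=[np.cos(ydir),np.sin(ydir),0];x=np.cross(y,[0,0,-1])
    G=R.from_matrix(np.c_[x,y,[0,0,-1]])
    d=Rt.inv().apply(np.array(target)-(st["eef_pos"] if pos is None else pos))
    return d.round(4),(Rt.inv()*G).as_rotvec().round(4)
E
python3 - <<'E'
from h import *
t=read_camera("top");s=read_camera("scene");p,m,c=np.load("poses.npy")
f=lambda cam,x,y,z:ray(cam,(x/1.5625,y/1.5625),z).round(3)
print("glue",f(t,633,299,.08),"tub",f(t,632,252,.08),"ipa",f(t,203,250,.2),"label",f(t,208,310,.04))
print("cab floor",f(s,597,335,0),f(s,703,325,0)); 
for z in(.1,.15,.2,.25): print(z,"top",f(t,672,254,z),f(t,672,335,z),"scene",f(s,588,248,z))
g=W(p,[[-.116,0,.071]],.003)[0];print("grip",g)
print(rel(g,p[2]-np.pi))
print(rel(g+[0,0,.1],p[2]-np.pi))
E
```

```text
glue [ 0.532 -0.519  0.08 ] tub [ 0.631 -0.519  0.08 ] ipa [0.617 0.356 0.2  ] label [0.506 0.39  0.04 ]
cab floor [ 0.462 -0.573  0.   ] [ 0.424 -0.876  0.   ]
0.1 top [ 0.626 -0.6    0.1  ] [ 0.456 -0.598  0.1  ] scene [ 0.72  -0.666  0.1  ]
0.15 top [ 0.62  -0.583  0.15 ] [ 0.455 -0.58   0.15 ] scene [ 0.654 -0.618  0.15 ]
0.2 top [ 0.614 -0.565  0.2  ] [ 0.455 -0.563  0.2  ] scene [ 0.588 -0.57   0.2  ]
0.25 top [ 0.607 -0.548  0.25 ] [ 0.454 -0.546  0.25 ] scene [ 0.522 -0.522  0.25 ]
grip [ 0.46141842 -0.406343    0.074     ]
(array([ 0.2762, -0.1256,  0.1572]), array([-3.000e-04,  1.000e-04,  8.736e-01]))
(array([ 0.2762, -0.1256,  0.0572]), array([-3.000e-04,  1.000e-04,  8.736e-01]))
```

The rows are not in the units I measure in: shifts go in shares of 80 cm and turns go in shares of 2 pi rad. I convert before sending: 0.276 m / 0.8 = 0.345, 0.25 m / 0.8 = 0.3125, 0.8736 rad / 6.2832 = 0.139.

```bash
python3 inch.py '[[0.0625,-0.0275,0,0,0,0.0255,1],[0.125,-0.0563,0,0,0,0.0509,1],[0.1875,-0.085,0,0,0,0.0764,1],[0.25,-0.1125,0.025,0,0,0.1019,1],[0.3125,-0.1413,0.05,0,0,0.1273,1],[0.345,-0.157,0.0713,0,0,0.139,1],[0.345,-0.157,0.0713,0,0,0.139,1],[0.345,-0.157,0.0713,0,0,0.139,1]]'
python3 - <<'E'
from h import *
s=read_camera("top");b=read_camera("scene");p=np.load("poses.npy")[0]
g=W(p,[[-.116,0,.071]],.003)[0]; print(rel(g,p[2]-np.pi))
r=lambda im,x,y:cv2.resize(im["pixels"][y:y+75,x:x+100,::-1],(400,300),interpolation=cv2.INTER_CUBIC)
cv2.imwrite("pics/z3.png",np.hstack([r(s,310,160),r(b,290,170)]))
E
```

```text
time: 1.4
eef_pos: [0.4612, -0.4073, 0.175]
tcp_rot: [0.97, -0.243, 0.0, 0.001]
contact_force: [-0.1, 0.2, 0.5]
opening: 0.997
finger_force: 0.0
(array([-0.0005, -0.0018,  0.1015]), array([ 0.0011, -0.0018, -0.001 ]))
```

View pics/z3.png

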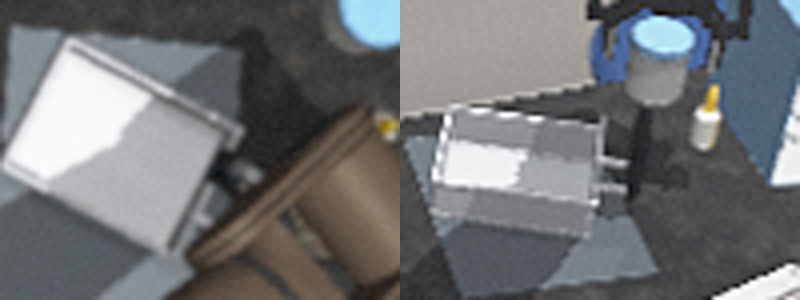

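The gripper stands over the black grip: the fingers straddle (668,40), the block is at (640,150), and the tub and glue bottle are clear. I'll descend and close.

To row units: 0.1 m / 0.8 = 0.125, 0.09 m / 0.8 = 0.1125.

```bash
python3 inch.py '[[0,-0.0025,0.05,0,0,0,1],[0,-0.0025,0.0875,0,0,0,1],[0,-0.0025,0.1125,0,0,0,1],[0,-0.0025,0.125,0,0,0,1],[0,-0.0025,0.125,0,0,0,1],[0,-0.0025,0.125,0,0,0,1]]' && python3 inch.py '[[0,0,0,0,0,0,0],[0,0,0,0,0,0,0],[0,0,0,0,0,0,0],[0,0,0,0,0,0,0],[0,0,0,0,0,0,0],[0,0,0,0,0,0,0],[0,0,0,0,0,0,0],[0,0,0,0,0,0,0]]' 100
```

```text
time: 2.25
eef_pos: [0.4628, -0.4056, 0.0758]
tcp_rot: [0.97, -0.243, 0.001, 0.001]
contact_force: [0.3, -0.6, 0.2]
opening: 0.997
finger_force: 0.0
time: 3.25
eef_pos: [0.4623, -0.4051, 0.0747]
tcp_rot: [0.97, -0.243, 0.0, 0.0]
contact_force: [-2.2, -0.1, 4.2]
opening: 0.152
finger_force: 97.7
```

To row units: -0.047 m / 0.8 = -0.0588, -0.03 m / 0.8 = -0.0375.

```bash
python3 inch.py '[[0,0,-0.0125,0,0,0,0],[0,0,-0.0375,0,0,0,0],[0,0,-0.0588,0,0,0,0],[0,0,-0.0588,0,0,0,0],[0,0,-0.0588,0,0,0,0]]'
python3 - <<'E'
from h import *
p,m,c=np.load("poses.npy"); g=W(c,[[-.356,0,.1217]])[0];print(g,rel(g,c[2]-np.pi))
E
```

```text
time: 3.88
eef_pos: [0.4621, -0.4046, 0.1213]
tcp_rot: [0.97, -0.243, -0.0, -0.0]
contact_force: [0.3, 0.5, -2.0]
opening: 0.15
finger_force: 97.5
[ 0.52043479 -0.13732948  0.1217    ] (array([-0.0745, -0.2632, -0.0004]), array([-1.000e-04,  1.000e-04, -3.065e-01]))
```

To row units: -0.2632 m / 0.8 = -0.329, -0.244 m / 0.8 = -0.305, -0.3065 rad / 6.2832 = -0.0488.

```bash
python3 inch.py '[[-0.0063,-0.0225,0,0,0,-0.0032,0],[-0.0188,-0.0663,0,0,0,-0.0095,0],[-0.0325,-0.115,0,0,0,-0.0175,0],[-0.0463,-0.1638,0,0,0,-0.0239,0],[-0.06,-0.2125,0,0,0,-0.0318,0],[-0.0738,-0.26,0,0,0,-0.0382,0],[-0.0863,-0.305,0,0,0,-0.0446,0],[-0.0931,-0.329,0,0,0,-0.0488,0],[-0.0931,-0.329,0,0,0,-0.0488,0],[-0.0931,-0.329,0,0,0,-0.0488,0]]'
python3 - <<'E'
from h import *
p,m,c=np.load("poses.npy"); g=W(c,[[-.356,0,.1217]])[0];print(rel(g,c[2]-np.pi))
st=ctrl.get_state();Rt=R.from_quat(st["tcp_rot"]);y=Rt.apply([0,-1,0]);a=np.arctan2(y[1],y[0])
e=st["eef_pos"];pp=[e[0]+.116*np.cos(a),e[1]+.116*np.sin(a),a];z0=e[2]-.071
print(pp,z0,st["contact_force"])
o=np.zeros((600,800,3),np.uint8)
def ov(cam,x,y):
    im=cv2.resize(cam["pixels"][y:y+100,x:x+133,::-1],(400,300),interpolation=cv2.INTER_CUBIC)
    def ln(P,col):
        q=(proj(cam,P)-[x,y]+.5)*3-.5
        cv2.polylines(im,[np.round(q).astype(int)],True,col,1,cv2.LINE_AA)
    for k in(0,48): ln(W(pp,np.array([[80,60,k],[80,-60,k],[-80,-60,k],[-80,60,k]])/1e3,z0),(0,0,255))
    ln(W(c,np.array([[-89,29,113],[-89,-29,113],[-101,-29,61],[-101,29,61]])/1e3),(0,255,0))
    return im
o[:300,:400]=ov(read_camera("top"),170,145);o[300:,:400]=ov(read_camera("scene"),180,160)
t=read_camera("scene");o[300:,400:]=cv2.resize(t["pixels"][160:260,180:313,::-1],(400,300),interpolation=cv2.INTER_CUBIC)
cv2.imwrite("pics/z4.png",o)
E
```

```text
time: 5.12
eef_pos: [0.5204, -0.138, 0.1212]
tcp_rot: [0.996, -0.092, -0.0, 0.0]
contact_force: [-0.2, -0.5, -1.5]
opening: 0.154
finger_force: 97.6
(array([-0.0001, -0.0007, -0.0005]), array([ 0.0004,  0.0002, -0.0004]))
[np.float64(0.5417201529562651), np.float64(-0.02397479204421732), np.float64(1.3861298484556657)] 0.0502168844517641 [-0.2314191  -0.53706913 -1.50581216]
```

View pics/z4.png

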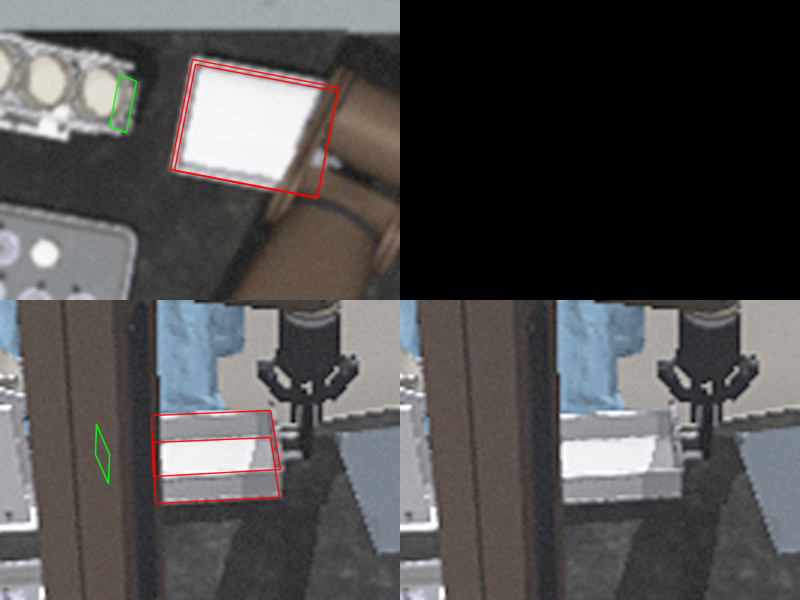

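The pan is level at the predicted place, with its rim at (175..335, 60..195) in the top tile and in line with the chute. Now I'll approach and feel for the paddle.

To row units: -0.04 m / 0.8 = -0.05, -0.025 m / 0.8 = -0.0313.

```bash
python3 inch.py '[[0,-0.0125,0,0,0,0,0],[0,-0.0313,0,0,0,0,0],[0,-0.05,0,0,0,0,0],[0,-0.05,0,0,0,0,0],[0,-0.05,0,0,0,0,0]]'; python3 inch.py '[[0,-0.0038,0,0,0,0,0],[0,-0.0075,0,0,0,0,0],[0,-0.0113,0,0,0,0,0],[0,-0.0113,0,0,0,0,0]]'; python3 inch.py '[[0,-0.0038,0,0,0,0,0],[0,-0.0075,0,0,0,0,0],[0,-0.0075,0,0,0,0,0]]';python3 inch.py '[[0,-0.0038,0,0,0,0,0],[0,-0.0075,0,0,0,0,0],[0,-0.0075,0,0,0,0,0]]'
```

```text
time: 5.9
eef_pos: [0.5279, -0.0979, 0.1213]
tcp_rot: [0.996, -0.092, 0.0, 0.0]
contact_force: [0.0, 0.2, -1.9]
opening: 0.158
finger_force: 97.7
time: 6.4
eef_pos: [0.5295, -0.0892, 0.1213]
tcp_rot: [0.996, -0.092, -0.0, 0.0]
contact_force: [-0.2, 0.3, -1.3]
opening: 0.149
finger_force: 97.6
time: 6.78
eef_pos: [0.5306, -0.0832, 0.1213]
tcp_rot: [0.996, -0.092, -0.0, -0.0]
contact_force: [-0.1, -0.3, -1.6]
opening: 0.153
finger_force: 97.6
time: 7.15
eef_pos: [0.5318, -0.0776, 0.1213]
tcp_rot: [0.996, -0.092, 0.0, 0.0]
contact_force: [0.8, -1.9, -2.3]
opening: 0.15
finger_force: 97.6
```

To row units: -0.012 m / 0.8 = -0.015, -0.009 m / 0.8 = -0.0113.

```bash
python3 inch.py '[[0,-0.0038,0,0,0,0,0],[0,-0.0075,0,0,0,0,0],[0,-0.0113,0,0,0,0,0],[0,-0.015,0,0,0,0,0],[0,-0.015,0,0,0,0,0]]'; python3 inch.py '[[0,-0.0025,0,0,0,0,0],[0,-0.005,0,0,0,0,0],[0,-0.005,0,0,0,0,0]]'; python3 inch.py '[[0,-0.0025,0,0,0,0,0],[0,-0.005,0,0,0,0,0],[0,-0.005,0,0,0,0,0]]'
```

```text
time: 7.78
eef_pos: [0.534, -0.0655, 0.1213]
tcp_rot: [0.996, -0.092, -0.0, -0.0]
contact_force: [-0.8, -2.7, -1.3]
opening: 0.149
finger_force: 97.5
time: 8.15
eef_pos: [0.5347, -0.0617, 0.1213]
tcp_rot: [0.996, -0.092, -0.0, -0.0]
contact_force: [0.2, -1.9, -2.5]
opening: 0.152
finger_force: 97.6
time: 8.52
eef_pos: [0.5354, -0.0577, 0.1213]
tcp_rot: [0.996, -0.092, 0.0, -0.0]
contact_force: [1.0, -2.2, -2.4]
opening: 0.149
finger_force: 97.6
```

To row units: -0.003 m / 0.8 = -0.0038, -0.002 m / 0.8 = -0.0025.

```bash
for i in 1; do :; done; python3 inch.py '[[0,-0.0025,0,0,0,0,0],[0,-0.0038,0,0,0,0,0],[0,-0.0038,0,0,0,0,0]]' | grep -E "eef|contact"; python3 inch.py '[[0,-0.0025,0,0,0,0,0],[0,-0.0025,0,0,0,0,0]]'| grep -E "eef|contact"; python3 inch.py '[[0,-0.0025,0,0,0,0,0],[0,-0.0025,0,0,0,0,0]]'| grep -E "eef|contact"
```

```text
eef_pos: [0.5358, -0.0553, 0.1212]
contact_force: [-1.0, -5.7, -3.2]
eef_pos: [0.536, -0.0535, 0.1209]
contact_force: [-2.0, -5.3, -3.0]
eef_pos: [0.5362, -0.0515, 0.1208]
contact_force: [-1.8, -6.1, -4.8]
```

To row units: -0.0015 m / 0.8 = -0.0019.

```bash
python3 inch.py '[[0,-0.0019,0,0,0,0,0],[0,-0.0019,0,0,0,0,0]]' | grep -E "eef|contact"; python3 inch.py '[[0,-0.0019,0,0,0,0,0],[0,-0.0019,0,0,0,0,0]]'| grep -E "eef|contact"
python3 - <<'E'
from h import *
a=read_camera("top")["pixels"][145:220,130:230,::-1];print(ctrl.get_state()["contact_force"])
cv2.imwrite("pics/z5.png",cv2.resize(a,(600,450),interpolation=cv2.INTER_CUBIC))
E
```

```text
eef_pos: [0.5364, -0.0501, 0.1207]
contact_force: [-0.7, -5.4, -5.0]
eef_pos: [0.5367, -0.0496, 0.121]
contact_force: [-1.1, -8.8, -3.6]
[-1.57821903 -8.25694181 -5.07080711]
```

View pics/z5.png

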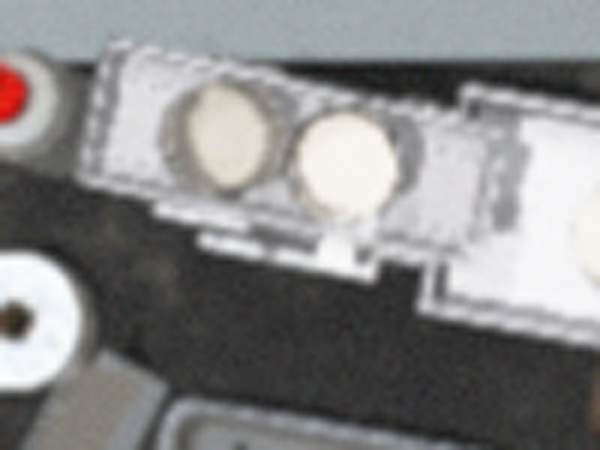

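The picture shows cup 1 in the pan (edge at (590,235)), two cups still held at (215,135) and (345,165), and an empty outlet. Next I'll ease back 50 mm.

To row units: 0.05 m / 0.8 = 0.0625, 0.045 m / 0.8 = 0.0563.

```bash
python3 inch.py '[[0,0.005,0,0,0,0,0],[0,0.0125,0,0,0,0,0],[0,0.0213,0,0,0,0,0],[0,0.03,0,0,0,0,0],[0,0.0388,0,0,0,0,0],[0,0.0475,0,0,0,0,0],[0,0.0563,0,0,0,0,0],[0,0.0625,0,0,0,0,0],[0,0.0625,0,0,0,0,0],[0,0.0625,0,0,0,0,0]]'; python3 inch.py '[[0,0,0,0,0,0,0],[0,0,0,0,0,0,0],[0,0,0,0,0,0,0],[0,0,0,0,0,0,0],[0,0,0,0,0,0,0],[0,0,0,0,0,0,0]]'
python3 - <<'E'
from h import *
a=read_camera("top")["pixels"][145:220,130:250,::-1]
cv2.imwrite("pics/z6.png",cv2.resize(a,(720,450),interpolation=cv2.INTER_CUBIC))
E
```

```text
time: 11.2
eef_pos: [0.528, -0.097, 0.1213]
tcp_rot: [0.996, -0.092, -0.0, -0.0]
contact_force: [-0.5, -0.1, -2.4]
opening: 0.15
finger_force: 102.6
time: 11.95
eef_pos: [0.528, -0.0972, 0.1213]
tcp_rot: [0.996, -0.092, -0.0, -0.0]
contact_force: [-0.4, -0.2, -2.6]
opening: 0.149
finger_force: 102.6
```

View pics/z6.png

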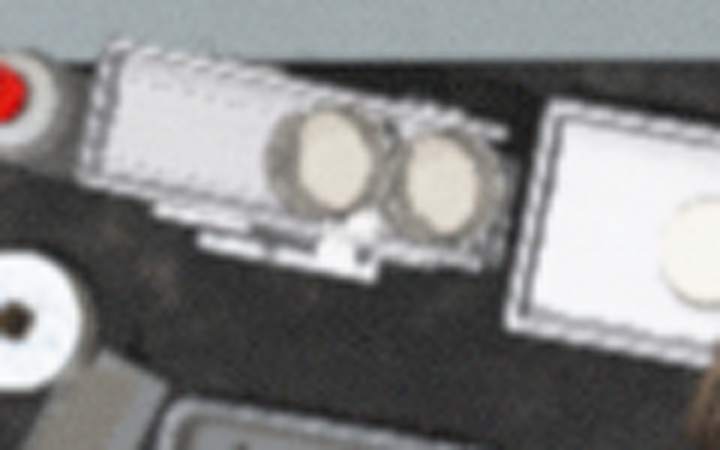

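Cup 2 is at the blade (440,185), cup 3 is behind it, and cup 1 lies in the pan at (695,250). Now the second push.

To row units: -0.042 m / 0.8 = -0.0525, -0.039 m / 0.8 = -0.0488.

```bash
python3 inch.py '[[0,-0.0075,0,0,0,0,0],[0,-0.0163,0,0,0,0,0],[0,-0.0213,0,0,0,0,0],[0,-0.0263,0,0,0,0,0],[0,-0.03,0,0,0,0,0],[0,-0.035,0,0,0,0,0],[0,-0.04,0,0,0,0,0],[0,-0.045,0,0,0,0,0],[0,-0.0488,0,0,0,0,0],[0,-0.0525,0,0,0,0,0]]'|grep -E "eef|contact"; python3 inch.py '[[0,-0.0025,0,0,0,0,0],[0,-0.005,0,0,0,0,0],[0,-0.0075,0,0,0,0,0],[0,-0.0094,0,0,0,0,0],[0,-0.0094,0,0,0,0,0],[0,-0.0094,0,0,0,0,0]]'|grep -E "eef|contact"; python3 inch.py '[[0,-0.0006,0,0,0,0,0],[0,-0.0006,0,0,0,0,0],[0,-0.0006,0,0,0,0,0],[0,-0.0006,0,0,0,0,0]]'|grep -E "eef|contact"
python3 - <<'E'
from h import *
a=read_camera("top")["pixels"][145:220,130:250,::-1]
cv2.imwrite("pics/z7.png",cv2.resize(a,(720,450),interpolation=cv2.INTER_CUBIC))
E
```

```text
eef_pos: [0.5357, -0.0561, 0.1213]
contact_force: [-0.3, -4.9, -3.6]
eef_pos: [0.5366, -0.0497, 0.1209]
contact_force: [-1.5, -5.7, -5.3]
eef_pos: [0.5367, -0.0497, 0.121]
contact_force: [-1.7, -8.1, -3.9]
```

View pics/z7.png

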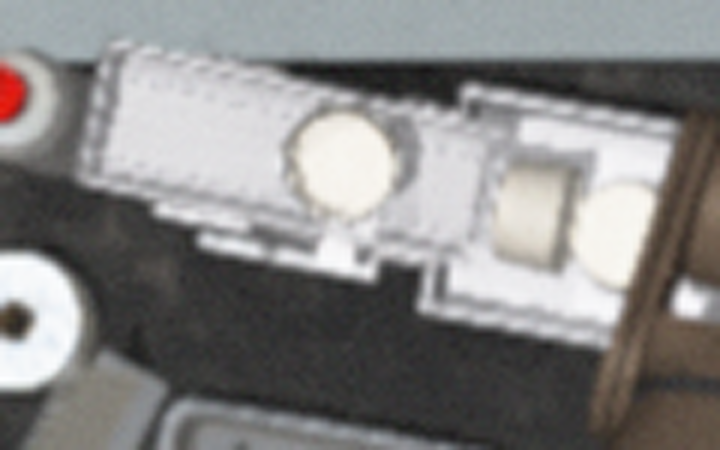

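Cup 2 is in the pan but stands on its side at (540,215), against cup 1 at (620,230). Cup 3 is still held at (345,165). I'll ease back slowly so it stays inside the pan walls.

To row units: 0.036 m / 0.8 = 0.045, 0.032 m / 0.8 = 0.04.

```bash
python3 inch.py '[[0,0.0025,0,0,0,0,0],[0,0.0063,0,0,0,0,0],[0,0.01,0,0,0,0,0],[0,0.015,0,0,0,0,0],[0,0.02,0,0,0,0,0],[0,0.025,0,0,0,0,0],[0,0.03,0,0,0,0,0],[0,0.035,0,0,0,0,0],[0,0.04,0,0,0,0,0],[0,0.045,0,0,0,0,0]]'; python3 inch.py '[[0,0.0063,0,0,0,0,0],[0,0.0125,0,0,0,0,0],[0,0.02,0,0,0,0,0],[0,0.03,0,0,0,0,0],[0,0.04,0,0,0,0,0],[0,0.05,0,0,0,0,0],[0,0.0575,0,0,0,0,0],[0,0.0625,0,0,0,0,0],[0,0.0625,0,0,0,0,0],[0,0.0625,0,0,0,0,0]]'
python3 - <<'E'
from h import *
a=read_camera("top")["pixels"][145:220,130:260,::-1];b=read_camera("scene")["pixels"][165:240,170:300,::-1]
cv2.imwrite("pics/z8.png",cv2.resize(np.vstack([a,b]),(520,600),interpolation=cv2.INTER_CUBIC))
p,m,c=np.load("poses.npy");print(rel(W(p,[[-.116,0,.1217]])[0],p[2]-np.pi))
E
```

```text
time: 15.8
eef_pos: [0.5306, -0.0834, 0.1212]
tcp_rot: [0.996, -0.092, -0.0, -0.0]
contact_force: [0.1, -0.3, -3.0]
opening: 0.157
finger_force: 103.2
time: 17.05
eef_pos: [0.5215, -0.1324, 0.1213]
tcp_rot: [0.996, -0.092, -0.0, -0.0]
contact_force: [-1.1, 1.0, -3.9]
opening: 0.143
finger_force: 103.3
(array([-0.0089,  0.2803, -0.0004]), array([-1.000e-04,  0.000e+00,  3.067e-01]))
```

View pics/z8.png

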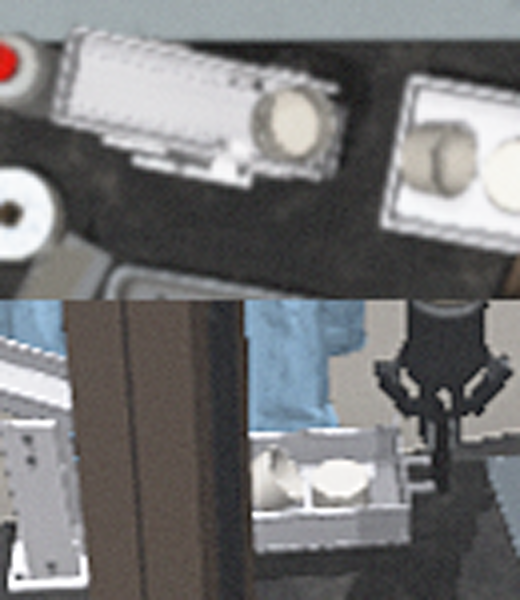

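Both cups are in the pan, with cup 2 leaning on the far wall at (435,158). Cup 3 is in first place in the chute at (292,125). I'll keep this heading and carry the pan gently to the mat's centre.

Run:
```python
from h import *
p,m,c=np.load("poses.npy");q=[.495,-.309,c[2]];print(rel(W(q,[[-.116,0,.1217]])[0],c[2]-np.pi))
b=W(q,np.array([[80,60,0],[80,-60,0],[-80,-60,0],[-80,60,0]])/1e3)[:,:2]-m[:2];a=m[2]
print((b@np.array([[np.cos(a),-np.sin(a)],[np.sin(a),np.cos(a)]])).round(3).tolist())
```

```text
(array([ 0.0063,  0.2945, -0.0004]), array([-0.0001,  0.    ,  0.0003]))
[[-0.049, 0.086], [0.07, 0.073], [0.054, -0.086], [-0.066, -0.073]]
```

To row units: 0.128 m / 0.8 = 0.16, 0.111 m / 0.8 = 0.1388.

```bash
python3 inch.py '[[0,0.0038,0,0,0,0,0],[0,0.0113,0,0,0,0,0],[0.0013,0.0225,0,0,0,0,0],[0.0013,0.0375,0,0,0,0,0],[0.0013,0.055,0,0,0,0,0],[0.0013,0.075,0,0,0,0,0],[0.0025,0.0963,0,0,0,0,0],[0.0025,0.1175,0,0,0,0,0],[0.0025,0.1388,0,0,0,0,0],[0.0038,0.16,0,0,0,0,0]]' && python3 inch.py '[[0,0.0213,0,0,0,0,0],[0.0013,0.0425,0,0,0,0,0],[0.0013,0.0638,0,0,0,0,0],[0.0013,0.085,0,0,0,0,0],[0.0025,0.1063,0,0,0,0,0],[0.0025,0.1275,0,0,0,0,0],[0.0025,0.1475,0,0,0,0,0],[0.0038,0.165,0,0,0,0,0],[0.0038,0.18,0,0,0,0,0],[0.0038,0.1925,0,0,0,0,0]]' && python3 inch.py '[[0,0.0075,0,0,0,0,0],[0,0.0125,0,0,0,0,0],[0,0.0156,0,0,0,0,0],[0,0.0156,0.0038,0,0,0,0],[0,0.0156,0.0125,0,0,0,0],[0,0.0156,0.0225,0,0,0,0],[0,0.0156,0.0325,0,0,0,0],[0,0.0156,0.0425,0,0,0,0],[0,0.0156,0.05,0,0,0,0],[0,0.0156,0.0525,0,0,0,0]]' && python3 inch.py '[[0,0,0.0013,0,0,0,0],[0,0,0.0025,0,0,0,0],[0,0,0.0038,0,0,0,0],[0,0,0.0038,0,0,0,0]]'
```

```text
time: 18.4
eef_pos: [0.5007, -0.2602, 0.1213]
tcp_rot: [0.996, -0.092, 0.0, -0.0]
contact_force: [0.2, -0.4, -3.1]
opening: 0.149
finger_force: 103.3
time: 19.65
eef_pos: [0.4756, -0.4116, 0.1213]
tcp_rot: [0.996, -0.092, -0.0, -0.0]
contact_force: [0.7, 0.4, -2.4]
opening: 0.149
finger_force: 103.3
time: 20.9
eef_pos: [0.4732, -0.4229, 0.0786]
tcp_rot: [0.996, -0.092, -0.0, -0.0]
contact_force: [0.2, 1.0, -3.3]
opening: 0.144
finger_force: 103.3
time: 21.4
eef_pos: [0.4734, -0.4232, 0.0764]
tcp_rot: [0.996, -0.092, 0.0, 0.0]
contact_force: [-0.4, 0.8, -2.6]
opening: 0.149
finger_force: 103.3
```

Original grasp height was 0.0747, so I'll continue in small steps until the weight comes off.

To row units: 0.001 m / 0.8 = 0.0013.

```bash
python3 inch.py '[[0,0,0.0013,0,0,0,0],[0,0,0.0013,0,0,0,0]]'|grep -E "eef|contact"; python3 inch.py '[[0,0,0.0013,0,0,0,0],[0,0,0.0013,0,0,0,0]]'|grep -E "eef|contact"; python3 inch.py '[[0,0,0.0006,0,0,0,0],[0,0,0.0006,0,0,0,0]]'|grep -E "eef|contact"
```

```text
eef_pos: [0.4734, -0.4232, 0.0753]
contact_force: [-0.7, -0.4, -3.3]
eef_pos: [0.4735, -0.4235, 0.0748]
contact_force: [-0.3, -0.8, -1.7]
eef_pos: [0.4735, -0.4234, 0.0747]
contact_force: [-2.7, 0.1, 2.3]
```

To row units: -0.16 m / 0.8 = -0.2, -0.14 m / 0.8 = -0.175.

```bash
python3 inch.py '[[0,0,0,0,0,0,0.2],[0,0,0,0,0,0,0.3],[0,0,0,0,0,0,0.5],[0,0,0,0,0,0,0.5],[0,0,0,0,0,0,0.5],[0,0,0,0,0,0,0.5]]' 20 && python3 inch.py '[[0,0,-0.0125,0,0,0,0.5],[0,0,-0.0375,0,0,0,0.5],[0,0,-0.075,0,0,0,0.5],[0,0,-0.125,0,0,0,0.5],[0,0,-0.175,0,0,0,0.5],[0,0,-0.2,0,0,0,0.5],[0,0,-0.2,0,0,0,0.5],[0,0,-0.2,0,0,0,0.5]]'; python3 inch.py '[[-0.0375,0.0125,0,0,0,0,0.5],[-0.1,0.025,0,0,0,0,0.5],[-0.1,0.025,0,0,0,0,0.5],[-0.1,0.025,0,0,0,0,0.5]]'
python3 - <<'E'
from h import *
p,m,c=np.load("poses.npy");q=[.495,-.309,c[2]]
t=read_camera("top");s=read_camera("scene")
# numeric view: where inside the pan are cup-like (warm, R-B) pixels?
for n,cam in(("top",t),("scene",s)):
    im=cam["pixels"].astype(int);mk=((im[...,0]-im[...,2]>12)&(im.sum(2)>300)).astype(np.uint8)
    k,l,st,ce=cv2.connectedComponentsWithStats(mk)
    rim=proj(cam,W(q,np.array([[80,60,48],[80,-60,48],[-80,-60,48],[-80,60,48]])/1e3,.003))
    print(n,rim.round(0).tolist())
    for i in range(1,k):
        if st[i,4]>25 and rim[:,0].min()-60<ce[i][0]<rim[:,0].max()+15 and rim[:,1].min()-30<ce[i][1]<rim[:,1].max()+15: print(st[i],ce[i].round(0))
E
```

```text
time: 22.9
eef_pos: [0.4734, -0.4232, 0.0738]
tcp_rot: [0.996, -0.092, 0.0, 0.0]
contact_force: [0.1, -0.2, -0.7]
opening: 0.499
finger_force: 0.0
time: 23.9
eef_pos: [0.4728, -0.4225, 0.2319]
tcp_rot: [0.996, -0.092, -0.001, -0.001]
contact_force: [0.8, 0.3, -0.4]
opening: 0.498
finger_force: 0.0
time: 24.4
eef_pos: [0.3909, -0.4278, 0.2323]
tcp_rot: [0.996, -0.092, -0.001, -0.001]
contact_force: [-0.4, -0.5, -0.5]
opening: 0.501
finger_force: 0.0
top [[314.0, 216.0], [321.0, 180.0], [367.0, 189.0], [361.0, 225.0]]
[320 193  15  15 188] [327. 200.]
[344 203  10  10  40] [349. 208.]
scene [[305.0, 222.0], [300.0, 203.0], [338.0, 201.0], [345.0, 220.0]]
```

```bash
python3 -c "
from plant import ctrl, read_camera
print(ctrl.sign_off())"
```

```text
the job is handed in; nothing more can be done
None
```

I've handed the job in: the pan is back on the mat with two cups in it and released, and the third cup stays in the chute. After letting go I checked the two cups only by pixel measurement in the top view. Cup 2 landed on its side and was leaning on the far wall when I last viewed it, before carrying the pan back.

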